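# Stack the sample cases on the loading slide and push it home

## Task

Stack the two loose sample cases on the case that stands on the carriage of the loading slide: the deep one first, then the shallow one on top, each set down gently, not dropped, and squarely, so that the sides are flush all round. When the column is complete, push the carriage by its black tab away from the robot until you feel it come up against its stop, with the column still standing square on it, and leave the other things on the bench where they are.

Things in the scene. Friction and masses are not known exactly. Their poses are not given: they have to be found in the camera images.
- base_case: Closed flat-topped aluminium case with a dark lid seam, a small latch on one short side and a paper label on top: 60 (its x) x 90 (its y) x 40 mm high (its z), 0.35 to 0.7 kg. Origin at the centre of its underside. Either end may face either way. It stands on the carriage, loose, and is the foot of the column.
- deep_case: Closed flat-topped aluminium case with a dark lid seam, a small latch on one short side and a paper label on top: 60 (its x) x 90 (its y) x 56 mm high (its z), 0.28 to 0.56 kg. Origin at the centre of its underside. Either end may face either way. Starts on the bench to the left or the right of the slide.
- shallow_case: Closed flat-topped aluminium case with a dark lid seam, a small latch on one short side and a paper label on top: 60 (its x) x 90 (its y) x 36 mm high (its z), 0.17 to 0.35 kg. Origin at the centre of its underside. Either end may face either way. Starts on the bench on the other side of the slide.
- slide: Fixed aluminium loading slide on the bench: a low channel 310 mm long (its x, pointing away from the robot) and 116 mm wide (its y), side rails 22 mm high, closed at its far end by a grey stop block, 58 mm high, whose near face lies at x = +141. Origin at the centre of its underside, on the bench top.
- carriage (a joint): Travel of the carriage along the slide's +x, in m: 0 is pulled out towards the robot, 0.070 is home against the stop block (a hard stop). Moving it takes about 3 N. Starts between 0 and 0.02.
- carriage_pad (a point): Centre of the rubber pad on the carriage's floor (the upper face of a dark steel plate 200 x 98 mm), on which the base case stands, 22 mm above the bench; axes as the slide's. The tab's near face is 134 mm towards the robot (-x) from here.
- carriage_tab (a point): Point on the near face (facing -x, the robot) of the carriage's upright black push tab, on its centre line, 65 mm above the bench and 17 mm below the tab's top; axes as the slide's. The tab is 50 mm wide (y), 8 mm thick (x), rises from the carriage floor (22 mm) to 82 mm above the bench and is free on all sides.
- jar: Bystander: amber jar with white cap, 56 mm diameter, 85 mm high; origin at the centre of its underside.
- beaker: Bystander: glass beaker, 64 mm diameter, 85 mm high; origin at the centre of its underside.
- mouse: Bystander: black computer mouse, 105 x 58 x 22 mm; origin at the centre of its underside.
- screwdriver: Bystander: screwdriver, 170 mm long, lying flat; origin at its middle on the bench.
- mug: Bystander: white mug, 76 mm diameter, 90 mm high; origin at the centre of its underside.
- vial_rack: Bystander: white block with ten amber vials, 140 x 70 x 76 mm; origin at the centre of its underside.
Not all that is in view belongs to the job. Leave any green, orange or turquoise look-alike of the shallow_case alone.

How it is judged (in metres and radians):
On the way, in this order (a step that is already met when the one before it is completed fails the run):
1. the deep case stands squarely on the base case, let go (x of deep_case in the frame of base_case between -0.006 and 0.006 m and y of deep_case in the frame of base_case between -0.006 and 0.006 m and z of deep_case in the frame of base_case between 0.036 and 0.044 m and angle between the x axis of deep_case and the x axis of base_case, either way round below 0.12 rad and angle between deep_case's own z axis and vertical below 0.06 rad and contact force between deep_case and the fingers below 0.1 N and linear speed of deep_case below 0.03 m/s), for 0.2 s.
2. the shallow case stands squarely on the deep case, let go, with the deep case still square on the base case and the carriage not yet pushed home (x of deep_case in the frame of base_case between -0.006 and 0.006 m and y of deep_case in the frame of base_case between -0.006 and 0.006 m and z of deep_case in the frame of base_case between 0.036 and 0.044 m and angle between the x axis of deep_case and the x axis of base_case, either way round below 0.12 rad and angle between each of deep_case, shallow_case's own z axis and vertical below 0.06 rad and x of shallow_case in the frame of deep_case between -0.006 and 0.006 m and y of shallow_case in the frame of deep_case between -0.006 and 0.006 m and z of shallow_case in the frame of deep_case between 0.052 and 0.06 m and angle between the x axis of shallow_case and the x axis of deep_case, either way round below 0.12 rad and contact force between shallow_case and the fingers below 0.1 N and linear speed of shallow_case below 0.03 m/s and value of joint carriage below 0.06 m), for 0.2 s.
3. the carriage is home against its stop (value of joint carriage above 0.067 m), for 0.2 s.
At the end, for the whole second after the job is handed in: Carriage within 4 mm of its stop (joint above 0.066); base case upright on the carriage's pad; deep case on the base case and shallow case on the deep case, each within 6 mm in x and in y and 0.12 rad in yaw of the one below, upright within 0.06 rad, at rest and let go (all of step 1 and x of shallow_case in the frame of deep_case between -0.006 and 0.006 m and y of shallow_case in the frame of deep_case between -0.006 and 0.006 m and z of shallow_case in the frame of deep_case between 0.052 and 0.06 m and angle between the x axis of shallow_case and the x axis of deep_case, either way round below 0.12 rad and angle between each of shallow_case, base_case's own z axis and vertical below 0.06 rad and x of base_case in the frame of carriage_pad between -0.035 and 0.035 m and y of base_case in the frame of carriage_pad between -0.03 and 0.03 m and z of base_case in the frame of carriage_pad between -0.005 and 0.005 m and value of joint carriage above 0.066 m and contact force between each of shallow_case, base_case and the fingers below 0.1 N and linear speed of each of shallow_case, base_case below 0.03 m/s); the robot touches nothing.
It fails at once if a case is dropped (let go and falling at over 0.6 m/s, a drop of about 18 mm) ((linear speed of base_case above 0.6 m/s and contact force between base_case and the fingers below 0.1 N) or (linear speed of deep_case above 0.6 m/s and contact force between deep_case and the fingers below 0.1 N) or (linear speed of shallow_case above 0.6 m/s and contact force between shallow_case and the fingers below 0.1 N)).
It fails at once if a case is tipped by more than 0.5 rad (angle between any of base_case, deep_case, shallow_case's own z axis and vertical above 0.5 rad).
It fails at once if a bystander (jar, beaker, mouse, screwdriver, mug or vial rack) is moved by more than 30 mm (distance of any of jar, beaker, mouse, screwdriver, mug, vial_rack from where it was at the start of the episode above 0.03 m).
It also fails if it takes over 67 s, if anything falls off the work surface, if the arm or the gripper's body presses on something with over 40 N, if the wrist force passes 120 N, or if a joint passes its speed limit or range.

## Robot

A 7-joint arm with a two-finger parallel gripper is mounted at the origin on the work surface. World frame = base frame: x ahead of the robot, y to its left, z up, the work surface at z = 0. Lengths are in mm, angles in rad, forces in N, time in s.
With the tool pointing down it reaches from about 400 to 900 mm from the base axis. Payload 5.5 kg.
Tool frame: the origin (TCP) lies midway between the tips of the shut fingers; the grasp point (between the pads) lies 19 mm behind it; z points along the fingers, y is the line along which they close (so a half turn about z gives the same grasp; the last joint's range is limited). The gripper opens to 92 mm and grips with 3 to 60 N. Pads are 19 mm wide; open, the fingers measure 130 mm over their backs; the gripper's body (75 mm by 190 mm) begins 47 mm behind the grasp point.
Start: joints at [1.408, 0.501, -0.427, 1.55, 0.221, 1.138, -0.21], TCP at [268.514, -591.946, 226.729] pointing down, gripper open.
Joint ranges: [-2.88, 2.88], [-0.31, 2.03], [-1.54, 1.56], [0.2, 2.42], [-1.41, 4.55], [0.19, 2.02], [-2.57, 2.57]. Speed limits (rad/s): [2.57, 2.57, 3.14, 3.14, 3.14, 3.14, 3.14].

## Interface

Orientations are given as a rotation vector (axis times angle).
In Python, from workcell import bot, cams, job gives the robot as it stands. The module is installed in compiled form; this text tells all that it offers.
- The arm moves only by the shell command python3 -m handwheel 'ROWS' [FORCE]. ROWS is JSON, a list of rows, each a list of 3 entries, a list of its own where there are three numbers: the shift along the tool's x, y, z in m, then the turn, a rotation vector about the tool's x, y, z in rad, then the finger opening in m, from 0 to 0.0918. In form: [[[x, y, z], [wx, wy, wz], grip], ...]. A call has 1 to 12 rows; each row shifts and turns the commanded pose from where the row before left it, along the tool's axes as they then stand; what a row does not reach is not made up. A row lasts 1/10 s, in which the tool goes at most 50 mm and 8.59 degrees, less where a joint would pass 70% of its speed; a pose out of reach is approached as far as the arm can. A call is refused whole if a number of a shift passes 0.05 or a number of a turn 0.15, either way. A call with a gripper value outside its range is refused whole. The fingers move at their own pace and stop on an object; FORCE is the grip in N (left out, the last holds). Time passes only in rows, so rows that do not move let the fingers close. It gives the time, the measured TCP pose, the force, the opening and the grip force at its end, in the units of the state.
- bot.get_obs(): the state, without advancing time (a new reading comes with each control period).
- cams.capture(name): name is "side" or "top"; returns a dict with "img" (420x560x3 uint8, blue, green, red), "camera_matrix" (3x3 intrinsics, pixels), "D" ([k1, k2, p1, p2, k3] as OpenCV has them; the pictures are not rectified), "T" (4x4, takes a point from camera to world coordinates). Camera axes: x right, y down, z forward; pixel columns grow to the right and rows downward; lengths in mm; the calibration is good to about 2 mm. A picture is of the moment at which its call begins. There is no depth.
- job.close_job(): hands the job in; it is judged then, once.
The state is a dict: "clock": time; "joint_pos": joint angles; "qvel": joint speeds; "joint_efforts": joint torques, N m; "tool_pos": TCP position; "tcp_rot": TCP orientation; "ft_force": force on the tool from outside, world axes, zero at the start; "ft_torque": the same for the moment, N m; "gripper_width": opening from 0.0 (shut) to 1.0 (fully open); "grip_force": force on a finger pad.
Only numpy, scipy, OpenCV 4.12 (cv2) and the standard library are available. Lean on these libraries where they do the work, as an engineer would, in place of code of your own. Each camera call takes 0.05 s, during which the arm holds its last target. There are 200 camera calls.

## Working session

There is one attempt and no reset: what is moved stays moved. The work goes in short steps, Python scripts to look and compute and a shell command to move; the robot and the scene stay as the last step left them, time stands still between calls to the robot, and variables do not carry over. Pictures are saved under pics/ and viewed, at most 10 in all, crops included, and the job is handed in when it is done.

```bash
mkdir -p pics
cat > h.py <<'E'
import numpy as np, cv2
from workcell import bot, cams, job
def cap(n,f=None):
    c=cams.capture(n)
    if f: cv2.imwrite('pics/'+f,c['img'])
    return c
def rays(c,uv):
    uv=np.asarray(uv,float).reshape(-1,1,2)
    p=cv2.undistortPoints(uv,np.array(c['camera_matrix'],float),np.array(c['D'],float)).reshape(-1,2)
    T=np.array(c['T']); d=np.c_[p,np.ones(len(p))]@T[:3,:3].T
    return T[:3,3],d
def onz(c,uv,z):
    o,d=rays(c,uv); return o+d*((z-o[2])/d[:,2])[:,None]
def tri(c1,p1,c2,p2):
    o1,d1=rays(c1,p1);o2,d2=rays(c2,p2);out=[]
    for a,b in zip(d1,d2):
        s=np.linalg.lstsq(np.c_[a,-b],o2-o1,rcond=None)[0]
        x=o1+s[0]*a;y=o2+s[1]*b; out.append(np.r_[(x+y)/2,np.linalg.norm(x-y)])
    return np.array(out)
def proj(c,P):
    T=np.linalg.inv(np.array(c['T'])); r=cv2.Rodrigues(T[:3,:3])[0]
    return cv2.projectPoints(np.asarray(P,float).reshape(-1,1,3),r,T[:3,3],np.array(c['camera_matrix'],float),np.array(c['D'],float))[0].reshape(-1,2)
E
python3 - <<'E'
from h import *
np.set_printoptions(precision=3,suppress=True)
for n in('top','side'):
    c=cap(n,n+'0.png'); print(n,c['T'],c['camera_matrix'],c['D'])
o=bot.get_obs(); print({k:np.round(v,3) for k,v in o.items()})
E
```

```text
top [[  -0.006   -0.982    0.186  279.663]
 [  -1.       0.004   -0.013  -15.136]
 [   0.012   -0.186   -0.982 1429.106]
 [   0.       0.       0.       1.   ]] [[454.021   0.    281.77 ]
 [  0.    454.021 210.151]
 [  0.      0.      1.   ]] [-0.036  0.     0.     0.     0.   ]
side [[  -0.89    -0.35     0.292   58.127]
 [  -0.456    0.662   -0.595  923.887]
 [   0.015   -0.663   -0.748 1238.084]
 [   0.       0.       0.       1.   ]] [[445.497   0.    277.916]
 [  0.    445.497 207.5  ]
 [  0.      0.      1.   ]] [-0.12  0.    0.    0.    0.  ]
{'clock': np.float64(0.1), 'joint_pos': array([ 1.408,  0.502, -0.427,  1.551,  0.221,  1.138, -0.21 ]), 'qvel': array([ 0.   , -0.002, -0.   , -0.002,  0.001, -0.001, -0.   ]), 'joint_efforts': array([ -0.011, -56.787,  -5.839, -27.992,  -0.069,   0.024,   0.   ]), 'tool_pos': array([ 268.213, -591.396,  225.786]), 'tcp_rot': array([-3.069, -0.664,  0.   ]), 'ft_force': array([-0.522, -0.081,  1.051]), 'ft_torque': array([ 0.013, -0.008, -0.004]), 'grip_force': np.float64(0.0), 'gripper_width': np.float64(1.002)}
```

View pics/top0.png

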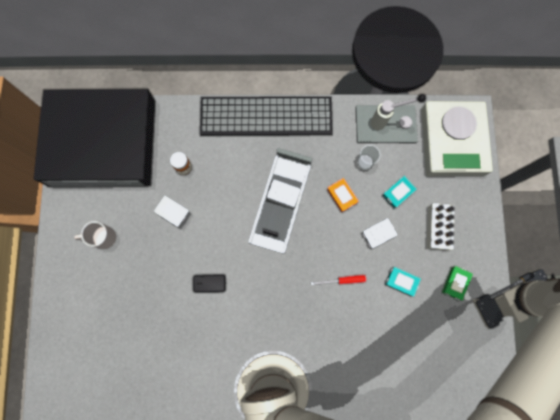

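View pics/side0.png

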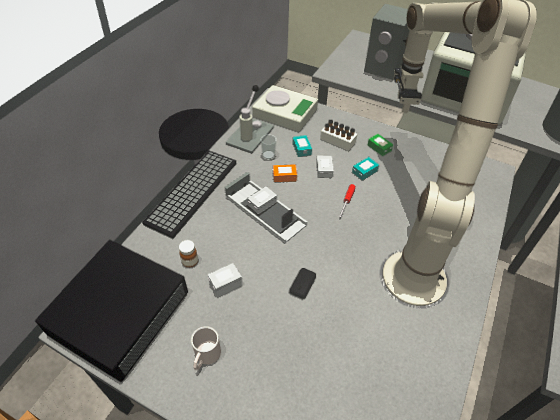

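Top view: the candidates are silver at (172,212), silver at (380,233), base case on the slide at (285,192), and look-alikes in orange (343,195), turquoise (400,192) and (404,281), and green (458,283). The two silver cases are the ones I want. In the side view they are at (225,278), which looks taller, and (325,166). The slide's tab is at about (270,233) in top. A close crop will check this choice.

Run:
```python
from h import *
t=cv2.imread('pics/top0.png');s=cv2.imread('pics/side0.png')
def cr(i,u,v,r=33): return cv2.resize(i[v-r:v+r,u-r:u+r],(264,264),interpolation=cv2.INTER_CUBIC)
cv2.imwrite('pics/crop.png',np.vstack([np.hstack([cr(t,172,212),cr(t,380,233),cr(t,285,200)]),np.hstack([cr(s,225,278),cr(s,325,166),cr(s,265,203)])]))
```

```text
(no output)
```

View pics/crop.png

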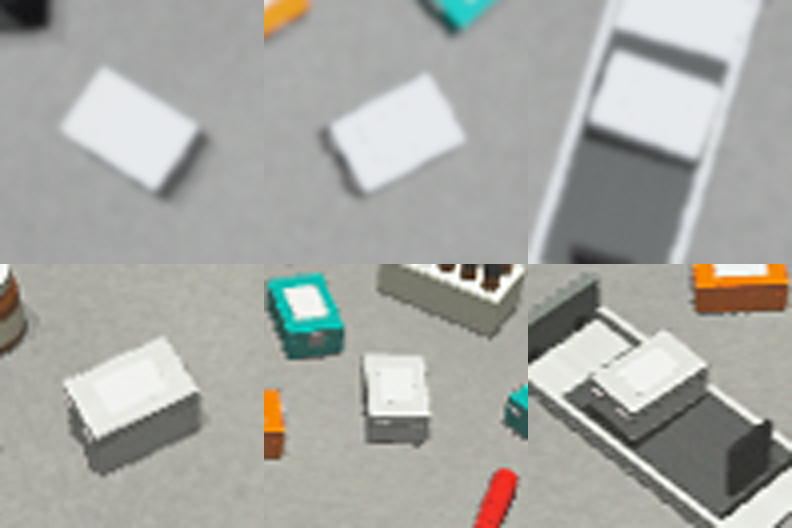

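The left silver case (172,212) is the taller one, so it is the deep case. The right silver case (380,233) is the flatter one, so it is the shallow case. The base case sits between the rails, slightly turned. Next I measure the top-face corners in both views.

```bash
cat >> h.py <<'E'
def blob(img,u,v,thr,r=34,k=6):
    u=int(u);v=int(v);g=cv2.cvtColor(img,cv2.COLOR_BGR2GRAY)[v-r:v+r+1,u-r:u+r+1]
    b=cv2.resize(g,None,fx=k,fy=k,interpolation=cv2.INTER_CUBIC)
    m=(b>thr).astype(np.uint8)
    cs=[c for c in cv2.findContours(m,cv2.RETR_EXTERNAL,cv2.CHAIN_APPROX_NONE)[0] if cv2.pointPolygonTest(c,(float(r*k+k/2),float(r*k+k/2)),False)>0]
    if not cs: return None
    c=cs[0].reshape(-1,2)
    return (c+.5)/k-.5+[u-r,v-r]
def quad(c):
    q=cv2.approxPolyN(np.round(c*64).astype(np.int32).reshape(-1,1,2),4,None,-1,False).reshape(-1,2)/64.
    L=[]
    for i in range(4):   # refine with line fits to each side's middle
        a,b=q[i],q[(i+1)%4];t=(b-a)/np.linalg.norm(b-a);n=np.array([-t[1],t[0]])
        s=(c-a)@t/np.linalg.norm(b-a);d=abs((c-a)@n)
        p=c[(s>.15)&(s<.85)&(d<1.5)]
        L.append(cv2.fitLine(p.astype(np.float32),cv2.DIST_HUBER,0,.01,.01).ravel())
    return np.array([(lambda A,B:A[2:]+A[:2]*np.linalg.solve(np.c_[A[:2],-B[:2]],B[2:]-A[2:])[0])(L[i-1],L[i]) for i in range(4)])
def match(ct,qt,cs,qs,z):
    p=proj(cs,onz(ct,qt,z))
    return np.array([qs[np.argmin(np.linalg.norm(qs-x,axis=1))] for x in p])
def rect(P):
    (c,(w,h),a)=cv2.minAreaRect(np.asarray(P)[:,:2].astype(np.float32))
    if w<h: w,h,a=h,w,a+90
    return np.round([c[0],c[1],w,h,(a+90)%180-90],1)   # centre, long, short, long-axis deg
E
python3 - <<'E'
from h import *
np.set_printoptions(precision=1,suppress=True)
t=cap('top');s=cap('side')
for n,a,b,z,thr,ts in(('deep',(172,211),(222,273),56,195,195),('shal',(380,232),(325,162),36,195,195),('base',(286,193),(262,197),62,205,195)):
    ca=blob(t['img'],*a,thr);cb=blob(s['img'],*b,ts)
    print(n,len(ca),len(cb))
    for c,cc in((t,ca),(s,cb)):
        print('  area px',cv2.contourArea(cc.astype(np.float32)),'rect',rect(onz(c,cc,z)))
    try:
        qa=quad(ca);qb=match(t,qa,s,quad(cb),z);P=tri(t,qa,s,qb);print(P, rect(P), 'h',P[:,2].mean())
    except Exception as e: print(e)
print(t['img'][190:240:3,250:300:3].mean(2).astype(int))
E
```

```text
deep 471 482
  area px 550.6250178015325 rect [540.8 309.1  91.1  61.1  58. ]
  area px 449.6388960953336 rect [540.1 312.8  92.   61.2  57.4]
OpenCV(4.12.0) /io/opencv/modules/imgproc/src/approx.cpp:983: error: (-215:Assertion failed) isContourConvex(_curve) in function 'approxPolyN'

shal 488 351
  area px 549.9167048130184 rect [ 472.5 -338.4   92.6   61.8  -63.1]
  area px 221.09725740202703 rect [ 471.2 -332.8   90.6   61.7  -62.1]
OpenCV(4.12.0) /io/opencv/modules/imgproc/src/approx.cpp:983: error: (-215:Assertion failed) isContourConvex(_curve) in function 'approxPolyN'

base 2152 1251
  area px 1271.833363851416 rect [582.5 -32.2 236.7 113.7 -17.1]
  area px 611.3472230707994 rect [571.3  -6.4 241.8 131.3 -17.4]
OpenCV(4.12.0) /io/opencv/modules/imgproc/src/approx.cpp:983: error: (-215:Assertion failed) isContourConvex(_curve) in function 'approxPolyN'

[[167 169 166 167 166 216 159 231 233 234 234 234 234 234 234 234 231]
 [169 168 166 168 173 219 201 234 233 233 234 234 234 234 233 234 226]
 [169 171 169 167 193 192 212 232 234 232 234 233 234 233 233 233 216]
 [167 167 166
[... 281 characters left out ...]
174 221 128 113 113 113 114 113 112 113 112 113 127 221 167]
 [168 167 187 206 115 113 112 113 114 113 113 113 113 114 150 206 165]
 [169 166 211 172 113 113 113 115 114 113 114 114 113 115 189 189 165]
 [168 172 221 129 114 114 113 114 114 113 114 114 115 126 223 170 166]
 [167 183 206 116 114 114 114 116 114 114 115 114 116 141 216 163 161]
 [167 208 166 116 113 112 114 114 114 114 114 115 117 178 195 164 163]
 [169 218 139 115  92  75  91 106 112 114 115 115 122 219 173 165 164]
 [177 219 136 116  88  36  44  58  72  86 113 115 136 220 162 163 165]
 [203 223 229 221 178 124  85  65  37  60 111 116 165 201 161 157 163]
 [220 226 234 234 233 231 224 196 133 111 112 119 209 186 164 162 163]]
```

```bash
sed -i 's/^def quad(c):/def quad(c):\n    h=cv2.convexHull((c*64).astype(np.int32))\n    c0=c; /; s/approxPolyN(np.round(c\*64).astype(np.int32).reshape(-1,1,2)/approxPolyN(h/' h.py
python3 - <<'E'
from h import *
np.set_printoptions(precision=1,suppress=True)
t=cap('top');s=cap('side')
for n,a,b,z in(('deep',(172,211),(222,273),56),('shal',(380,232),(325,162),36)):
    qa=quad(blob(t['img'],*a,195));qb=match(t,qa,s,quad(blob(s['img'],*b,195)),z);P=tri(t,qa,s,qb);print(n,P, rect(P), 'h',P[:,2].mean())
for n,c,a,z in(('top',t,(286,193),62),('side',s,(262,197),62)):
    for thr in range(200,242,3):
        cc=blob(c['img'],*a,thr)
        if cc is not None: print(n,thr,rect(onz(c,cc,z)),cv2.contourArea(cc.astype(np.float32)))
g=s['img'].mean(2).astype(int); print(g[182:216,240:286:2])
E
```

```text
deep [[543.5 256.   50.2   0.2]
 [493.3 288.7  50.2   0.1]
 [540.5 364.3  52.2   0.7]
 [590.9 332.4  51.    0.4]] [542.  310.2  90.3  60.   58. ] h 50.92690667445521
shal [[ 468.6 -394.5   24.8    1.1]
 [ 425.3 -313.3   30.7    0.5]
 [ 478.1 -284.9   31.2    1.9]
 [ 521.3 -365.6   30.1    1. ]] [ 473.3 -339.7   92.2   60.1  -61.8] h 29.186701014272614
top 200 [582.7 -32.1 237.3 114.8 -17.1] 1329.3333384183934
top 203 [582.6 -32.1 236.8 114.2 -17.1] 1295.8334592180327
top 206 [582.5 -32.  236.4 113.5 -17.1] 1259.9861267936649
top 209 [582.3 -32.1 235.8 112.8 -17.1] 1220.3056492260657
top 212 [582.2 -32.  235.3 112.1 -17.1] 1174.722220526426
top 215 [582.1 -31.9 235.  111.  -17.2] 1094.8750203453237
top 218 [599.7 -44.5  93.3  69.9  69.9] 478.6944448680151
top 221 [593.2 -41.3  91.6  54.5  69.5] 459.70835622237064
top 224 [594.1 -39.   85.4  53.8  69.3] 442.9861496814992
top 227 [594.1 -38.6  83.3  52.6  69.4] 423.41669972683303
top 230 [594.1 -38.6  80.9  50.8  69.4] 394.2360708445776
side 200 [571.1  -6.2 241.2 130.8 -17.3] 599.8333702093223
side 203 [570.6  -6.1 240.4 130.4 -17.5] 5
[... 3323 characters left out ...]
102 101 105 101 105]
 [137 110  90 236 147  60  61 105  96  78 100 102 104  62  91 105 101 103
  102 102 102 102 104]
 [170 100 105 143 249  84  56  93  95 102 100 104  87  56 104 103 102 106
  103 103 102 101 103]
 [169 131  98  96 212 201  51  65 100 100 103  85  52  95 104 102 101 101
  105 102 102 102 102]
 [169 170 139 114 116 238 138  57  85 103 101  54  91 107 103 102 104 102
  101 104 101 104 103]
 [170 171 175  89 100 143 228  81  52 117  63  70 105 104 105 105 102 104
  102 103 102 103  96]
 [169 173 172 136 104  95 228 204  52  50  53 102 103 100 103 103 103 106
  106 102 103 106  66]
 [166 169 169 175 101  99 115 239 105  54  89 104 103 102 105 105 107 105
  105 101 101  90  60]]
```

```bash
cat >> h.py <<'E'
def go(x,y,z,hd):
    o=bot.get_obs();p=np.array(o['tool_pos'])
    R=cv2.Rodrigues(np.array(o['tcp_rot'],float))[0]
    h=np.degrees(np.arctan2(R[1,0],R[0,0])); d=np.array([x,y,z])-p
    w=np.radians((hd-h+180)%360-180); hr=np.radians(hd); R2=np.c_[[np.cos(hr),np.sin(hr),0],[np.sin(hr),-np.cos(hr),0],[0,0,-1]]
    tilt=cv2.Rodrigues(R.T@R2)[0].ravel()
    print('t',round(float(o['clock']),2),'tcp',p.round(1),'head',h.round(2),'q',np.array(o['joint_pos']).round(2),'w',round(float(o['gripper_width'])*91.8,1),'F',np.array(o['ft_force']).round(1))
    print(' shift now (m)',(R.T@d/1000).round(4),'len',np.linalg.norm(d).round(0),'| turn',tilt.round(4),'| shift after turn',(R2.T@d/1000).round(4))
E
R='[[0.031,-0.0354,0],[0,0,0],0.0918]'
python3 -m handwheel '[[[0.031,-0.0354,0],[0,0,0],0.0918],[[0.031,-0.0354,0],[0,0,0],0.0918],[[0.031,-0.0354,0],[0,0,0],0.0918],[[0.031,-0.0354,0],[0,0,0],0.0918],[[0.031,-0.0354,0],[0,0,0],0.0918],[[0.031,-0.0354,0],[0,0,0],0.0918],[[0.031,-0.0354,0],[0,0,0],0.0918],[[0.031,-0.0354,0],[0,0,0],0.0918],[[0.031,-0.0354,0],[0,0,0],0.0918],[[0.031,-0.0354,0],[0,0,0],0.0918]]' 25
python3 -c "from h import *; go(541,310,226,58)"
```

```text
clock: 1.3
tool_pos: [404.8, -139.8, 227.1]
tcp_rot: [3.07, 0.663, 0.001]
ft_force: [1.2, -0.7, 0.6]
gripper_width: 1.001
grip_force: 0.0
t 1.3 tcp [ 404.8 -139.8  227.1] head 24.39 q [ 0.96  0.11 -0.73  2.07  0.09  0.99 -0.96] w 91.9 F [ 1.2 -0.7  0.6]
 shift now (m) [ 0.3097 -0.3535  0.0007] len 470.0 | turn [ 1.300e-03  2.000e-04 -5.867e-01] | shift after turn [ 0.4536 -0.1229  0.0011]
```

```bash
python3 -m handwheel '[[[0.031,-0.0354,0],[0,0,0],0.0918],[[0.031,-0.0354,0],[0,0,0],0.0918],[[0.031,-0.0354,0],[0,0,0],0.0918],[[0.031,-0.0354,0],[0,0,0],0.0918],[[0.031,-0.0354,0],[0,0,0],0.0918],[[0.031,-0.0354,0],[0,0,0],0.0918],[[0.031,-0.0354,0],[0,0,0],0.0918],[[0.031,-0.0354,0],[0,0,0],0.0918],[[0.031,-0.0354,0],[0,0,0],0.0918],[[0.031,-0.0354,0],[0,0,0],0.0918]]'
python3 -m handwheel '[[[0,0,0],[0,0,-0.147],0.0918],[[0,0,0],[0,0,-0.147],0.0918],[[0,0,0],[0,0,-0.147],0.0918],[[0,0,0],[0,0,-0.147],0.0918],[[0,0,0],[0,0,0],0.0918]]'
python3 - <<'E'
from h import *
go(541,310,120,58)
cap('side','s1.png'); t=cap('top','t1.png')
a=cv2.imread('pics/s1.png')[180:340,150:310]; b=cv2.imread('pics/t1.png')[130:290,90:250]
cv2.imwrite('pics/c1.png',cv2.resize(np.hstack([a,b]),(800,400),interpolation=cv2.INTER_CUBIC))
E
```

```text
clock: 2.3
tool_pos: [541.2, 310.5, 226.5]
tcp_rot: [3.07, 0.663, -0.0]
ft_force: [-0.1, 0.3, 0.0]
gripper_width: 1.0
grip_force: 0.0
clock: 2.8
tool_pos: [540.6, 308.9, 226.4]
tcp_rot: [-2.745, -1.527, 0.001]
ft_force: [-0.1, 1.1, 0.6]
gripper_width: 0.998
grip_force: 0.0
t 2.8 tcp [540.6 308.9 226.4] head 58.16 q [ 0.11  0.6  -0.96  1.61  0.52  1.21 -1.52] w 91.6 F [-0.1  1.1  0.6]
 shift now (m) [ 0.0012 -0.0002  0.1064] len 106.0 | turn [-0.0007  0.0002  0.0027] | shift after turn [ 0.0011 -0.0003  0.1064]
```

View pics/c1.png

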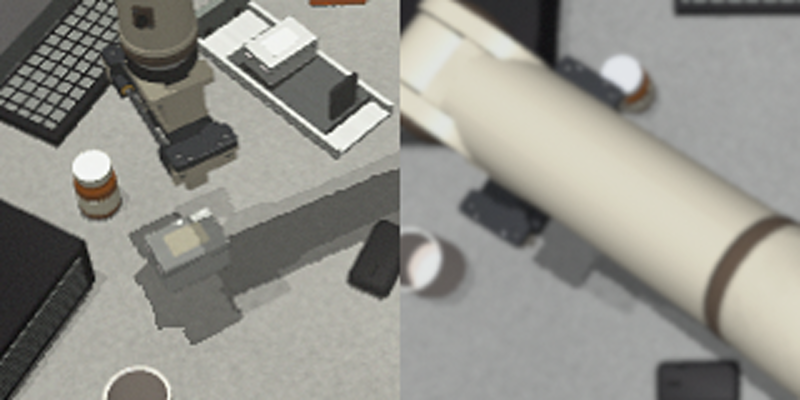

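The side crop shows the gripper hanging over the deep case, and in the top view the arm hides it. The jar, at top (180,160), stays clear of the gripper's body, which will be about 96 mm up. I go down to TCP z 20 and close.

```bash
python3 -m handwheel '[[[0.001,0,0.045],[0,0,0.003],0.0918],[[0,0,0.045],[0,0,0],0.0918],[[0,0,0.045],[0,0,0],0.0918],[[0,0,0.035],[0,0,0],0.0918],[[0,0,0.024],[0,0,0],0.0918],[[0,0,0.012],[0,0,0],0.0918],[[0,0,0],[0,0,0],0.0918]]'
python3 -m handwheel '[[[0,0,0],[0,0,0],0.055],[[0,0,0],[0,0,0],0.055],[[0,0,0],[0,0,0],0.055],[[0,0,0],[0,0,0],0.055],[[0,0,0],[0,0,0],0.055],[[0,0,0],[0,0,0],0.055],[[0,0,0],[0,0,0],0.055],[[0,0,0],[0,0,0],0.055]]' 25
python3 -c "from h import *; go(541,310,180,58)"
```

```text
clock: 3.6
tool_pos: [540.4, 309.1, 19.3]
tcp_rot: [2.75, 1.518, -0.004]
ft_force: [-0.1, -0.1, -0.2]
gripper_width: 1.003
grip_force: 0.0
clock: 4.4
tool_pos: [541.2, 310.5, 21.6]
tcp_rot: [-2.748, -1.521, -0.001]
ft_force: [-3.1, -0.6, 6.3]
gripper_width: 0.652
grip_force: 25.0
t 4.4 tcp [541.2 310.5  21.6] head 57.92 q [-0.01  0.83 -0.79  1.74  0.74  0.89 -1.68] w 59.8 F [-3.1 -0.6  6.3]
 shift now (m) [-4.000e-04  1.000e-04 -1.584e-01] len 158.0 | turn [ 0.     -0.0009 -0.0014] | shift after turn [-5.000e-04  1.000e-04 -1.584e-01]
```

```bash
python3 -m handwheel '[[[0,0,-0.02],[0,0,0],0.055],[[0,0,-0.045],[0,0,0],0.055],[[0,0,-0.045],[0,0,0],0.055],[[0,0,-0.038],[0,0,0],0.055],[[0,0,0],[0,0,-0.1],0.055],[[0,0,0],[0,0,-0.1],0.055],[[0,0,0],[0,0,0],0.055]]'
python3 -c "from h import *; go(594,-38.6,170,69.5)"
```

```text
clock: 5.1
tool_pos: [541.2, 309.1, 169.5]
tcp_rot: [2.582, 1.788, -0.0]
ft_force: [0.4, -0.6, -3.8]
gripper_width: 0.649
grip_force: 25.0
t 5.1 tcp [541.2 309.1 169.5] head 69.41 q [ 0.1   0.68 -0.97  1.66  0.61  1.13 -1.39] w 59.6 F [ 0.4 -0.6 -3.8]
 shift now (m) [-3.069e-01  1.717e-01 -3.000e-04] len 352.0 | turn [ 0.0005  0.0004 -0.0015] | shift after turn [-0.3072  0.1712 -0.0005]
```

```bash
python3 -m handwheel '[[[-0.02,0.011,0],[0,0,0],0.055],[[-0.0384,0.0215,0],[0,0,0],0.055],[[-0.0384,0.0215,0],[0,0,0],0.055],[[-0.0384,0.0215,0],[0,0,0],0.055],[[-0.0384,0.0215,0],[0,0,0],0.055],[[-0.0384,0.0215,0],[0,0,0],0.055],[[-0.0384,0.0215,0],[0,0,0],0.055],[[-0.0384,0.0215,0],[0,0,0],0.055],[[-0.0182,0.0101,0],[0,0,0],0.055],[[0,0,0],[0,0,0],0.055]]'
python3 - <<'E'
from h import *
go(594,-38.6,110,69.5)
s=cap('side','s2.png'); t=cap('top','t2.png')
a=cv2.imread('pics/s2.png')[120:250,190:320];b=cv2.imread('pics/t2.png')[130:260,220:350]
cv2.imwrite('pics/c2.png',cv2.resize(np.hstack([a,b]),(800,400),interpolation=cv2.INTER_CUBIC))
E
```

```text
clock: 6.1
tool_pos: [593.6, -44.4, 168.0]
tcp_rot: [2.592, 1.773, -0.004]
ft_force: [-0.3, -0.3, -3.2]
gripper_width: 0.649
grip_force: 25.0
t 6.1 tcp [593.6 -44.4 168. ] head 68.74 q [ 0.73  0.64 -0.98  1.73  0.59  1.1  -0.81] w 59.6 F [-0.3 -0.3 -3.2]
 shift now (m) [ 0.0057 -0.0017  0.058 ] len 58.0 | turn [-0.0005  0.003  -0.0132] | shift after turn [ 0.0055 -0.0017  0.058 ]
```

View pics/c2.png

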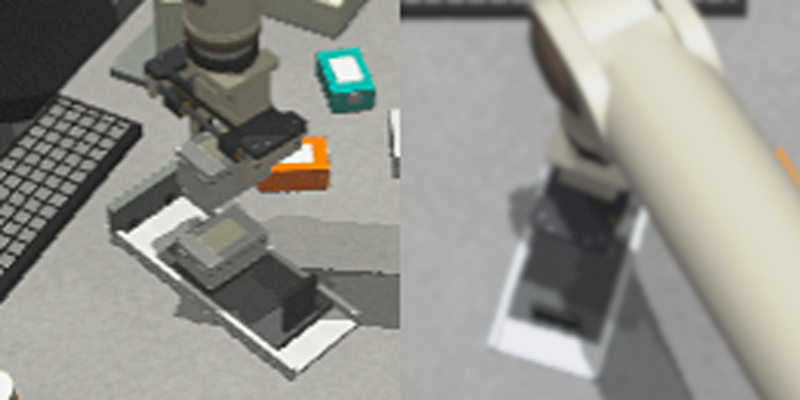

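In the side crop the held deep case hangs level above the base. In the top crop the gripper hides the column. I re-read the pose once the arm has settled.

```bash
python3 -m handwheel '[[[0,0,0],[0,0,0],0.055],[[0,0,0],[0,0,0],0.055]]' >/dev/null
python3 -c "
from h import *
for i in range(3): go(594.3,-37.9,110,69.5)"; python3 -m handwheel '[[[0,0,0],[0,0,0],0.055]]' | head -3
```

```text
t 6.4 tcp [593.4 -36.  169. ] head 69.51 q [ 0.72  0.64 -0.99  1.74  0.59  1.1  -0.81] w 59.9 F [-0.   0.3 -2.5]
 shift now (m) [-0.0015  0.0015  0.059 ] len 59.0 | turn [-0.0001 -0.0005  0.0001] | shift after turn [-0.0015  0.0015  0.059 ]
t 6.4 tcp [593.4 -36.  169. ] head 69.51 q [ 0.72  0.64 -0.99  1.74  0.59  1.1  -0.81] w 59.9 F [-0.   0.3 -2.5]
 shift now (m) [-0.0015  0.0015  0.059 ] len 59.0 | turn [-0.0001 -0.0005  0.0001] | shift after turn [-0.0015  0.0015  0.059 ]
t 6.4 tcp [593.4 -36.  169. ] head 69.51 q [ 0.72  0.64 -0.99  1.74  0.59  1.1  -0.81] w 59.9 F [-0.   0.3 -2.5]
 shift now (m) [-0.0015  0.0015  0.059 ] len 59.0 | turn [-0.0001 -0.0005  0.0001] | shift after turn [-0.0015  0.0015  0.059 ]
clock: 6.5
tool_pos: [593.6, -36.5, 168.9]
tcp_rot: [-2.581, -1.79, -0.0]
```

```bash
python3 -m handwheel '[[[-0.0012,0.0012,0.03],[0,0,0],0.055],[[0,0,0.03],[0,0,0],0.055],[[0,0,0.012],[0,0,0],0.055],[[0,0,0.007],[0,0,0],0.055],[[0,0,0],[0,0,0],0.055],[[0,0,0],[0,0,0],0.055]]'
python3 -c "
from h import *
go(594.3,-37.9,83,69.5)"; for i in 1 2 3; do echo; done; python3 -m handwheel '[[[0,0,0.0015],[0,0,0],0.055],[[0,0,0.001],[0,0,0],0.055],[[0,0,0],[0,0,0],0.055]]'
```

```text
clock: 7.1
tool_pos: [595.3, -39.0, 90.9]
tcp_rot: [2.582, 1.788, 0.002]
ft_force: [-0.2, -0.1, -2.7]
gripper_width: 0.653
grip_force: 25.0
t 7.1 tcp [595.3 -39.   90.9] head 69.39 q [ 0.67  0.73 -0.91  1.78  0.69  0.98 -0.88] w 59.9 F [-0.2 -0.1 -2.7]
 shift now (m) [ 0.0007 -0.0014  0.0079] len 8.0 | turn [ 0.0015 -0.0008 -0.0019] | shift after turn [ 0.0007 -0.0013  0.0079]



clock: 7.4
tool_pos: [594.6, -39.7, 87.6]
tcp_rot: [2.583, 1.787, 0.001]
ft_force: [-0.1, 0.4, -2.3]
gripper_width: 0.649
grip_force: 25.0
```

```bash
python3 -m handwheel '[[[0,0,0.0015],[0,0,0],0.055],[[0,0,0],[0,0,0],0.055]]'
```

```text
clock: 7.6
tool_pos: [594.3, -39.6, 85.7]
tcp_rot: [2.583, 1.788, -0.0]
ft_force: [0.5, 0.4, -3.3]
gripper_width: 0.65
grip_force: 25.0
```

```bash
python3 -m handwheel '[[[0.0014,-0.0005,0.001],[0,0,0],0.055],[[0,0,0.001],[0,0,0],0.055],[[0,0,0],[0,0,0],0.055]]'
```

```text
clock: 7.9
tool_pos: [594.4, -37.9, 83.7]
tcp_rot: [-2.583, -1.788, -0.0]
ft_force: [0.5, 0.5, -4.1]
gripper_width: 0.652
grip_force: 25.0
```

```bash
python3 -m handwheel '[[[0,0,0.001],[0,0,0],0.055],[[0,0,0],[0,0,0],0.055]]'
```

```text
clock: 8.1
tool_pos: [594.6, -37.9, 83.6]
tcp_rot: [2.583, 1.788, 0.0]
ft_force: [-2.0, -1.1, 4.4]
gripper_width: 0.652
grip_force: 25.0
```

```bash
python3 -m handwheel '[[[0,0,0.001],[0,0,0],0.055],[[0,0,0],[0,0,0],0.055]]'
```

```text
clock: 8.3
tool_pos: [595.4, -38.2, 83.6]
tcp_rot: [2.582, 1.787, 0.001]
ft_force: [-2.8, -1.6, 11.5]
gripper_width: 0.656
grip_force: 25.0
```

```bash
python3 -m handwheel '[[[0,0,-0.001],[0,0,0],0.064],[[0,0,0],[0,0,0],0.075],[[0,0,0],[0,0,0],0.0918],[[0,0,0],[0,0,0],0.0918],[[0,0,0],[0,0,0],0.0918],[[0,0,-0.02],[0,0,0],0.0918],[[0,0,-0.05],[0,0,0],0.0918],[[0,0,-0.05],[0,0,0],0.0918]]'
python3 -c "
from h import *
go(472.5,-338,226,117.5)"
```

```text
clock: 9.1
tool_pos: [593.3, -37.9, 203.0]
tcp_rot: [-2.581, -1.787, 0.003]
ft_force: [0.5, -0.8, 1.0]
gripper_width: 1.001
grip_force: 0.0
t 9.1 tcp [593.3 -37.9 203. ] head 69.41 q [ 0.75  0.6  -1.02  1.7   0.55  1.16 -0.78] w 91.9 F [ 0.5 -0.8  1. ]
 shift now (m) [-0.3234 -0.0076 -0.023 ] len 324.0 | turn [-0.0029 -0.0012 -0.8394] | shift after turn [-0.2104 -0.2458 -0.023 ]
```

```bash
python3 -m handwheel '[[[-0.0404,-0.001,-0.003],[0,0,0],0.0918],[[-0.0404,-0.001,-0.003],[0,0,0],0.0918],[[-0.0404,-0.001,-0.003],[0,0,0],0.0918],[[-0.0404,-0.001,-0.003],[0,0,0],0.0918],[[-0.0404,-0.001,-0.003],[0,0,0],0.0918],[[-0.0404,-0.001,-0.003],[0,0,0],0.0918],[[-0.0404,-0.001,-0.003],[0,0,0],0.0918],[[-0.0404,-0.001,-0.003],[0,0,0],0.0918],[[0,0,0],[0,0,0],0.0918]]'
python3 - <<'E'
from h import *
np.set_printoptions(precision=1,suppress=True)
go(472.5,-338,120,117.5)
s=cap('side','s3.png'); t=cap('top','t3.png')
a=s['img'][150:240,210:300];b=t['img'][150:240,240:330]
cv2.imwrite('pics/c3.png',cv2.resize(np.hstack([a,b]),(800,400),interpolation=cv2.INTER_CUBIC))
for n,c,a in(('top',t,proj(t,[[594,-38,118]])[0]),('side',s,proj(s,[[594,-38,118]])[0])):
    print(n,a)
    for thr in (195,205,218,233):
        cc=blob(c['img'],*a,thr)
        if cc is not None: print(thr,rect(onz(c,cc,118)))
E
```

```text
clock: 10.0
tool_pos: [469.6, -345.4, 226.1]
tcp_rot: [2.592, 1.773, -0.005]
ft_force: [-0.2, 0.1, -0.2]
gripper_width: 0.998
grip_force: 0.0
t 10.0 tcp [ 469.6 -345.4  226.1] head 68.76 q [ 1.4  0.6 -1.   1.7  0.5  1.2 -0.2] w 91.7 F [-0.2  0.1 -0.2]
 shift now (m) [0.  0.  0.1] len 106.0 | turn [-0.   0.  -0.9] | shift after turn [0.  0.  0.1]
top [283.7 188.4]
195 [578.  -33.8 213.6 111.8 -17.2]
205 [577.6 -33.8 212.4 109.7 -17.2]
218 [577.1 -33.6 210.1 106.4 -17.2]
233 [596.  -40.2  80.8  49.9  69.6]
side [262.2 184.4]
195 [578.    7.8 164.2 152.6  72.5]
205 [577.8   8.  163.1 151.7  72.4]
218 [577.    8.7 161.7 150.   72.2]
233 [595.9 -36.4  56.1  38.6  70.3]
```

View pics/c3.png

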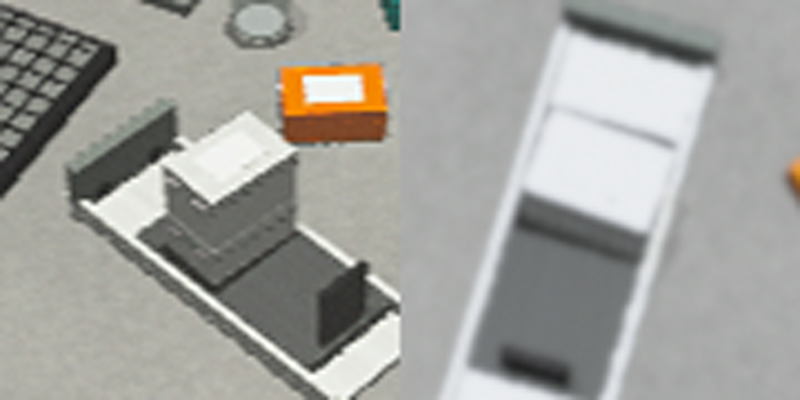

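In the side crop the deep case stands flush on the base, and the measured offset is about 2 mm. The orange look-alike at (285,173) is untouched. I turn over the shallow case.

```bash
python3 -m handwheel '[[[0,0,0],[0,0,-0.14],0.0918],[[0,0,0],[0,0,-0.14],0.0918],[[0,0,0],[0,0,-0.14],0.0918],[[0,0,0],[0,0,-0.14],0.0918],[[0,0,0],[0,0,-0.14],0.0918],[[0,0,0],[0,0,-0.14],0.0918],[[0,0,0],[0,0,0],0.0918],[[0,0,0],[0,0,0],0.0918]]'
python3 -c "
from h import *
go(470.7,-335.6,9,117.5)"
```

```text
clock: 10.9
tool_pos: [473.7, -336.3, 226.7]
tcp_rot: [1.632, 2.685, 0.001]
ft_force: [-0.0, 0.0, 0.9]
gripper_width: 0.996
grip_force: 0.0
t 10.9 tcp [ 473.7 -336.3  226.7] head 117.42 q [ 1.43  0.66 -1.23  1.71  0.66  1.25  0.52] w 91.5 F [-0.   0.   0.9]
 shift now (m) [ 0.0019 -0.0025  0.2177] len 218.0 | turn [ 0.0008 -0.0005 -0.0014] | shift after turn [ 0.002  -0.0024  0.2177]
```

```bash
python3 -m handwheel '[[[0.002,-0.0024,0.045],[0,0,0],0.0918],[[0,0,0.045],[0,0,0],0.0918],[[0,0,0.045],[0,0,0],0.0918],[[0,0,0.04],[0,0,0],0.0918],[[0,0,0.026],[0,0,0],0.0918],[[0,0,0.012],[0,0,0],0.0918],[[0,0,0.003],[0,0,0],0.0918],[[0,0,0],[0,0,0],0.0918],[[0,0,0],[0,0,0],0.0918],[[0,0,0],[0,0,0],0.0918]]'
python3 -m handwheel '[[[0,0,0],[0,0,0],0.055],[[0,0,0],[0,0,0],0.055],[[0,0,0],[0,0,0],0.055],[[0,0,0],[0,0,0],0.055],[[0,0,0],[0,0,0],0.055],[[0,0,0],[0,0,0],0.055],[[0,0,0],[0,0,0],0.055],[[0,0,0],[0,0,0],0.055]]' 20
python3 -c "
from h import *
go(470.7,-335.6,9,117.5)"
```

```text
clock: 11.9
tool_pos: [471.0, -337.7, 12.2]
tcp_rot: [1.629, 2.683, -0.001]
ft_force: [1.6, 0.8, -0.7]
gripper_width: 0.998
grip_force: 0.0
clock: 12.7
tool_pos: [470.2, -337.0, 10.8]
tcp_rot: [1.63, 2.686, 0.0]
ft_force: [0.3, 0.6, 0.4]
gripper_width: 0.653
grip_force: 20.0
t 12.7 tcp [ 470.2 -337.    10.8] head 117.51 q [ 1.28  0.9  -0.98  1.85  0.94  0.94  0.34] w 59.9 F [0.3 0.6 0.4]
 shift now (m) [0.001  0.0011 0.0018] len 2.0 | turn [0.0003 0.     0.0001] | shift after turn [0.001  0.0011 0.0018]
```

```bash
python3 -m handwheel '[[[0,0,-0.02],[0,0,0],0.055],[[0,0,-0.045],[0,0,0],0.055],[[0,0,-0.045],[0,0,0],0.055],[[0,0,-0.045],[0,0,0],0.055],[[0,0,-0.035],[0,0,0.138],0.055],[[0,0,0],[0,0,0.14],0.055],[[0,0,0],[0,0,0.14],0.055],[[0,0,0],[0,0,0.14],0.055],[[0,0,0],[0,0,0.14],0.055],[[0,0,0],[0,0,0.14],0.055],[[0,0,0],[0,0,0],0.055],[[0,0,0],[0,0,0],0.055]]'
python3 -c "
from h import *
go(594.3,-38.8,200,69.5)"
```

```text
clock: 13.9
tool_pos: [469.9, -336.7, 201.4]
tcp_rot: [2.577, 1.796, -0.001]
ft_force: [-0.4, 0.1, -1.7]
gripper_width: 0.652
grip_force: 20.0
t 13.9 tcp [ 469.9 -336.7  201.4] head 69.74 q [ 1.33  0.57 -1.03  1.75  0.54  1.13 -0.22] w 59.8 F [-0.4  0.1 -1.7]
 shift now (m) [0.3226 0.0135 0.0012] len 323.0 | turn [0.0001 0.0006 0.0042] | shift after turn [0.3226 0.0122 0.0014]
```

```bash
python3 -m handwheel '[[[0.02,0.001,0],[0,0,0.004],0.055],[[0.0404,0.0016,0],[0,0,0],0.055],[[0.0404,0.0016,0],[0,0,0],0.055],[[0.0404,0.0016,0],[0,0,0],0.055],[[0.0404,0.0016,0],[0,0,0],0.055],[[0.0404,0.0016,0],[0,0,0],0.055],[[0.0404,0.0016,0],[0,0,0],0.055],[[0.04,0.0016,0],[0,0,0],0.055],[[0.02,0,0],[0,0,0],0.055],[[0,0,0],[0,0,0],0.055],[[0,0,0],[0,0,0],0.055],[[0,0,0],[0,0,0],0.055]]'
python3 -c "
from h import *
go(594.3,-38.8,136,69.5)"
```

```text
clock: 15.1
tool_pos: [595.1, -41.5, 200.4]
tcp_rot: [2.585, 1.785, -0.002]
ft_force: [-0.4, 0.3, -1.9]
gripper_width: 0.647
grip_force: 20.0
t 15.1 tcp [595.1 -41.5 200.4] head 69.23 q [ 0.74  0.6  -1.01  1.7   0.56  1.15 -0.78] w 59.4 F [-0.4  0.3 -1.9]
 shift now (m) [ 0.0024 -0.0016  0.0644] len 64.0 | turn [-0.0006  0.0011 -0.0047] | shift after turn [ 0.0023 -0.0017  0.0644]
```

```bash
python3 -m handwheel '[[[0.001,-0.001,0.025],[0,0,-0.003],0.055],[[0,0,0.025],[0,0,0],0.055],[[0,0,0.008],[0,0,0],0.055],[[0,0,0.006],[0,0,0],0.055],[[0,0,0],[0,0,0],0.055],[[0,0,0],[0,0,0],0.055]]' >/dev/null
python3 -c "
from h import *
go(594.3,-38.8,131,69.5)"; python3 -m handwheel '[[[0,0,0],[0,0,0],0.055]]'|head -2
```

```text
t 15.7 tcp [595.6 -38.7 137.7] head 69.41 q [ 0.7   0.67 -0.95  1.76  0.63  1.05 -0.83] w 59.6 F [ 0.3 -0.8 -1.6]
 shift now (m) [-0.0005 -0.0012  0.0067] len 7.0 | turn [ 0.0014 -0.0005 -0.0015] | shift after turn [-0.0005 -0.0012  0.0067]
clock: 15.8
tool_pos: [595.7, -38.5, 137.8]
```

```bash
python3 -m handwheel '[[[-0.0005,-0.001,0.003],[0,0,0],0.055],[[0,0,0.002],[0,0,0],0.055],[[0,0,0],[0,0,0],0.055]]'
```

```text
clock: 16.1
tool_pos: [593.6, -38.7, 131.5]
tcp_rot: [-2.582, -1.789, 0.001]
ft_force: [-0.4, 0.0, -1.8]
gripper_width: 0.65
grip_force: 20.0
```

```bash
python3 -m handwheel '[[[0,0,0.0013],[0,0,0],0.055],[[0,0,0],[0,0,0],0.055]]'
```

```text
clock: 16.3
tool_pos: [593.7, -38.6, 130.3]
tcp_rot: [-2.582, -1.789, 0.0]
ft_force: [0.8, -0.1, -1.5]
gripper_width: 0.652
grip_force: 20.0
```

```bash
python3 -m handwheel '[[[0,0,0.001],[0,0,0],0.055],[[0,0,0],[0,0,0],0.055]]'
```

```text
clock: 16.5
tool_pos: [593.8, -38.6, 129.3]
tcp_rot: [-2.582, -1.789, 0.0]
ft_force: [0.7, 0.0, -2.3]
gripper_width: 0.652
grip_force: 20.0
```

```bash
python3 -m handwheel '[[[0,0,0.001],[0,0,0],0.055],[[0,0,0],[0,0,0],0.055]]'
```

```text
clock: 16.7
tool_pos: [594.0, -38.6, 128.8]
tcp_rot: [2.582, 1.789, 0.0]
ft_force: [-1.1, -1.6, 0.8]
gripper_width: 0.653
grip_force: 20.0
```

```bash
python3 -m handwheel '[[[0,0,0.0008],[0,0,0],0.055],[[0,0,0],[0,0,0],0.055]]'
```

```text
clock: 16.9
tool_pos: [594.2, -38.7, 128.8]
tcp_rot: [2.582, 1.788, 0.0]
ft_force: [-2.9, -1.0, 7.4]
gripper_width: 0.653
grip_force: 20.0
```

```bash
python3 -m handwheel '[[[0,0,-0.001],[0,0,0],0.064],[[0,0,0],[0,0,0],0.075],[[0,0,0],[0,0,0],0.0918],[[0,0,0],[0,0,0],0.0918],[[0,0,0],[0,0,0],0.0918],[[0,0,-0.02],[0,0,0],0.0918],[[0,0,-0.05],[0,0,0],0.0918],[[0,0,-0.03],[0,0,0],0.0918],[[0,0,0],[0,0,0],0.0918],[[0,0,0],[0,0,0],0.0918]]'
python3 -c "
from h import *
go(450,-240,226,72.7)"
```

```text
clock: 17.9
tool_pos: [594.2, -38.8, 229.2]
tcp_rot: [2.581, 1.788, 0.001]
ft_force: [-0.7, 0.5, -0.9]
gripper_width: 0.999
grip_force: 0.0
t 17.9 tcp [594.2 -38.8 229.2] head 69.42 q [ 0.76  0.57 -1.03  1.68  0.53  1.19 -0.76] w 91.7 F [-0.7  0.5 -0.9]
 shift now (m) [-0.239  -0.0643  0.0031] len 248.0 | turn [ 0.0016  0.0002 -0.0573] | shift after turn [-0.2349 -0.0778  0.0032]
```

```bash
python3 -m handwheel '[[[-0.0398,-0.0107,0],[0,0,0],0.0],[[-0.0398,-0.0107,0],[0,0,0],0.0],[[-0.0398,-0.0107,0],[0,0,0],0.0],[[-0.0398,-0.0107,0],[0,0,0],0.0],[[-0.0398,-0.0107,0],[0,0,0],0.0],[[-0.0398,-0.0107,0],[0,0,0],0.0],[[0,0,0],[0,0,-0.057],0.0],[[0,0,0],[0,0,0],0.0],[[0,0,0],[0,0,0],0.0],[[0,0,0],[0,0,0],0.0]]' >/dev/null
python3 - <<'E'
from h import *
np.set_printoptions(precision=1,suppress=True)
go(450,-240,226,72.7)
s=cap('side','s4.png'); t=cap('top','t4.png')
a=s['img'][150:240,210:300];b=t['img'][150:240,240:330]
cv2.imwrite('pics/c4.png',cv2.resize(np.hstack([a,b]),(800,400),interpolation=cv2.INTER_CUBIC))
for n,c,a in(('top',t,proj(t,[[594,-38,154]])[0]),('side',s,proj(s,[[594,-38,154]])[0])):
    print(n,a)
    for thr in (195,225,230,233,236):
        cc=blob(c['img'],*a,thr)
        if cc is not None: print(thr,rect(onz(c,cc,154)))
# tab: dark pixels, top view
g=t['img'].mean(2); y,x=np.where(g[222:245,255:285]<60); print('tab px',x.mean()+255,y.mean()+222,len(x))
print(g[224:244,256:286:2].astype(int))
E
```

```text
t 18.9 tcp [ 450.2 -238.3  228.3] head 72.78 q [ 1.4  0.4 -1.1  1.9  0.4  1.1 -0.3] w 16.4 F [-0.2  1.   0.5]
 shift now (m) [-0.  0.  0.] len 3.0 | turn [-0. -0.  0.] | shift after turn [-0.  0.  0.]
top [283.9 185.5]
195 [574.  -34.6 198.6 108.5 -17.1]
225 [617.1 -48.7 101.6  97.9 -20.5]
230 [617.  -48.5  99.7  91.3 -21.2]
233 [616.3 -49.5  95.9  85.1 -20.6]
side [262.  177.1]
195 [595.  -35.6  90.9  60.8  69.3]
225 [595.  -34.8  87.8  57.9  69.9]
230 [594.8 -34.6  87.1  57.2  69.6]
233 [595.  -34.3  86.2  57.   69.6]
236 [595.5 -36.   52.2  35.9  69.8]
tab px 269.9736842105263 232.8421052631579 38
[[196 126 115 116 116 115 117 116 116 116 116 116 116 116 116]
 [182 123 116 116 116 114 116 116 116 116 116 116 116 117 116]
 [168 119 116 114 111 112 116 116 115 116 115 115 117 116 117]
 [157 118 114 107 100 107 112 114 115 115 116 116 117 117 118]
 [148 118 116  97  81  93 101 108 112 115 116 116 117 117 118]
 [142 117 115  90  67  75  85  94 103 110 113 115 116 117 117]
 [134 117 115  85  53  60  71  77  86  97 107 114 117 116 117]
 [132 117 114  88  45  44  56  63  72  79  91 108 116 116 118]
 [149 125 117  97  55  37  40  50  60  64  74  98 114 116 119]
 [192 159 135 116  83  56  41  38  44  53  60  89 113 117 118]
 [225 207 183 152 113  86  65  48  44  41  45  86 112 117 119]
 [234 229 223 200 157 129 102  76  69  48  40  84 111 117 120]
 [235 234 233 227 208 186 155 122 101  74  60  87 111 116 121]
 [235 235 235 234 229 224 207 181 146 110  89  95 111 116 125]
 [235 235 235 235 234 234 229 222 198 159 131 114 113 118 135]
 [235 235 235 235 235 235 234 233 227 209 185 157 135 124 152]
 [235 235 235 235 235 235 235 235 234 230 224 206 183 153 170]
 [235 235 235 235 235 235 235 235 235 235 234 229 222 200 201]
 [235 235 235 235 235 235 235 235 235 235 235 235 233 227 223]
 [232 234 235 235 235 235 235 235 235 235 235 235 235 234 228]]
```

View pics/c4.png

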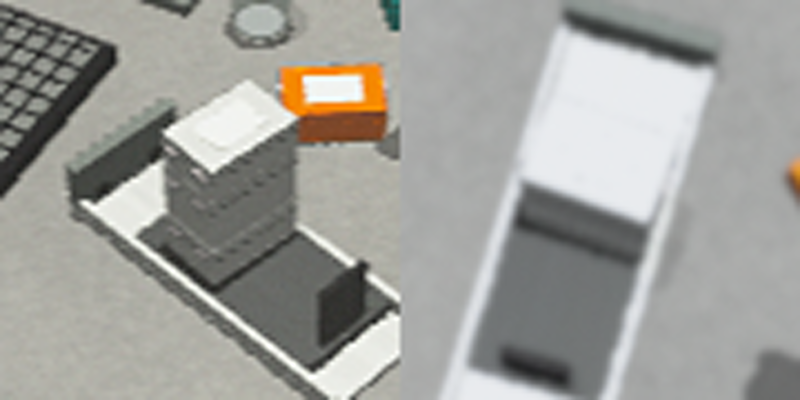

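The side crop shows three cases in a flush column, with the shallow label centre within 0.6 mm of the deep one. The tab is at (270,233) in top. Now the push: I locate the tab and turn the gripper so that its narrow side faces the column.

```bash
python3 -m handwheel '[[[0,0,0],[0,0,-0.143],0.0],[[0,0,0],[0,0,-0.143],0.0],[[0,0,0],[0,0,-0.143],0.0],[[0,0,0],[0,0,-0.143],0.0],[[0,0,0],[0,0,-0.143],0.0],[[0,0,0],[0,0,-0.143],0.0],[[0,0,0],[0,0,-0.143],0.0],[[0,0,0],[0,0,-0.143],0.0],[[0,0,0],[0,0,-0.143],0.0],[[0,0,0],[0,0,-0.143],0.0],[[0,0,0],[0,0,-0.141],0.0],[[0,0,0],[0,0,0],0.0]]'
python3 - <<'E'
from h import *
np.set_printoptions(precision=1,suppress=True)
t=cap('top');s=cap('side')
ti=onz(t,[[269.5,231.5]],70)[0];print('tab top',ti)
g=s['img'].mean(2)[205:232,270:300];print('side px tab check',proj(s,[ti]))
y,x=np.where(g<48);p=[x.mean()+270,y.mean()+205];print(p,len(x),onz(s,[p],55), tri(t,[[269.5,231.5]],s,[p]))
a=np.radians(-17.2);d=np.array([np.cos(a),np.sin(a)])
b=np.array([592.9,-36.2]);print('base-134 along', b-134*d, 'pushline from tab', ti[:2]+[-1.4,2.2])
T=ti[:2]+[-1.4,2.2]-45*d; go(T[0],T[1],130,162.8)
E
```

```text
clock: 20.2
tool_pos: [450.2, -238.9, 228.4]
tcp_rot: [0.469, 3.106, 0.002]
ft_force: [0.5, -0.6, -0.1]
gripper_width: 0.006
grip_force: 0.0
tab top [471.9   4.9  70. ]
side px tab check [[287.4 213.8]]
[np.float64(286.34090909090907), np.float64(218.88636363636363)] 44 [[470.2  15.9  55. ]] [[475.6   5.2  40.9   1. ]]
base-134 along [464.9   3.4] pushline from tab [470.5   7.1]
t 20.3 tcp [ 450.2 -239.1  228.6] head 162.55 q [ 1.5  0.7 -1.5  1.9  0.7  1.3  1.1] w 0.7 F [-0.6 -0.2  0.2]
 shift now (m) [0.1 0.2 0.1] len 278.0 | turn [ 0.  0. -0.] | shift after turn [0.1 0.2 0.1]
```

```bash
python3 -m handwheel '[[[0.01655,0.0401,0],[0,0,0],0.0],[[0.01655,0.0401,0],[0,0,0],0.0],[[0.01655,0.0401,0],[0,0,0],0.0],[[0.01655,0.0401,0],[0,0,0],0.0],[[0.01655,0.0401,0],[0,0,0],0.0],[[0.01655,0.0401,0],[0,0,0],0.0],[[0,0,0],[0,0,0],0.0],[[0,0,0],[0,0,0],0.0],[[0,0,0],[0,0,0],0.0]]' >/dev/null
python3 -c "
from h import *
go(427.5,20.4,58,162.8)"
```

```text
t 21.2 tcp [426.7  18.6 228.6] head 162.57 q [ 1.16  0.4  -1.49  2.06  0.45  1.1   0.72] w 0.5 F [ 0.1 -0.4 -1.2]
 shift now (m) [-0.0002  0.0021  0.1706] len 171.0 | turn [-0.0008  0.0002 -0.004 ] | shift after turn [-0.0002  0.0019  0.1706]
```

```bash
python3 -m handwheel '[[[0,0.002,0.045],[0,0,-0.004],0.0],[[0,0,0.045],[0,0,0],0.0],[[0,0,0.045],[0,0,0],0.0],[[0,0,0.035],[0,0,0],0.0],[[0,0,0],[0,0,0],0.0],[[0,0,0],[0,0,0],0.0],[[0,0,0],[0,0,0],0.0]]'
python3 - <<'E'
from h import *
go(470.5,7.1,58,162.8)
s=cap('side');t=cap('top')
a=s['img'][150:240,220:310];b=t['img'][150:270,220:340]
cv2.imwrite('pics/c5.png',np.hstack([cv2.resize(a,(400,400),interpolation=cv2.INTER_CUBIC),cv2.resize(b,(400,400))]))
E
```

```text
clock: 21.9
tool_pos: [428.7, 21.4, 60.2]
tcp_rot: [0.468, 3.104, 0.001]
ft_force: [0.6, -0.5, 0.8]
gripper_width: 0.006
grip_force: 0.0
t 21.9 tcp [428.7  21.4  60.2] head 162.85 q [ 0.78  0.61 -1.07  2.2   0.79  0.79  0.45] w 0.5 F [ 0.6 -0.5  0.8]
 shift now (m) [-0.0441 -0.0013  0.0023] len 44.0 | turn [0.0012 0.0023 0.0009] | shift after turn [-0.0442 -0.0013  0.0022]
```

View pics/c5.png

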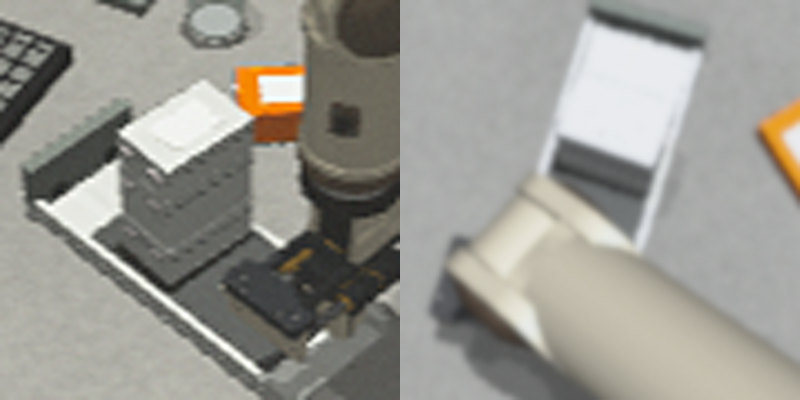

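The side crop shows the shut gripper standing just behind the tab, with the column clear of it. I push slowly.

```bash
python3 -m handwheel '[[[-0.008,0,0],[0,0,0],0.0],[[-0.008,-0.001,0],[0,0,0],0.0],[[-0.006,0,0],[0,0,0],0.0],[[-0.003,0,0],[0,0,0],0.0],[[-0.003,0,0],[0,0,0],0.0],[[-0.003,0,0],[0,0,0],0.0],[[-0.003,0,0],[0,0,0],0.0],[[-0.003,0,0],[0,0,0],0.0]]'
```

```text
clock: 22.8
tool_pos: [461.2, 10.0, 58.4]
tcp_rot: [-0.465, -3.105, 0.0]
ft_force: [-3.5, 0.7, 1.9]
gripper_width: 0.007
grip_force: 1.7
```

```bash
python3 -m handwheel '[[[-0.003,0,0],[0,0,0],0.0],[[-0.003,0,0],[0,0,0],0.0],[[-0.003,0,0],[0,0,0],0.0],[[-0.003,0,0],[0,0,0],0.0],[[-0.003,0,0],[0,0,0],0.0]]'
```

```text
clock: 23.3
tool_pos: [476.5, 5.3, 58.4]
tcp_rot: [-0.466, -3.106, -0.0]
ft_force: [-1.8, 1.8, -1.1]
gripper_width: 0.004
grip_force: 1.6
```

```bash
python3 -m handwheel '[[[-0.003,0,0],[0,0,0],0.0],[[-0.003,0,0],[0,0,0],0.0],[[-0.003,0,0],[0,0,0],0.0],[[-0.003,0,0],[0,0,0],0.0],[[-0.003,0,0],[0,0,0],0.0],[[-0.003,0,0],[0,0,0],0.0],[[-0.003,0,0],[0,0,0],0.0],[[-0.003,0,0],[0,0,0],0.0],[[-0.003,0,0],[0,0,0],0.0],[[-0.002,0,0],[0,0,0],0.0]]'
```

```text
clock: 24.3
tool_pos: [504.7, -3.5, 58.7]
tcp_rot: [0.466, 3.107, -0.0]
ft_force: [-3.3, 1.3, -2.2]
gripper_width: 0.005
grip_force: 1.5
```

```bash
python3 -m handwheel '[[[-0.002,0,0],[0,0,0],0.0],[[-0.002,0,0],[0,0,0],0.0],[[-0.002,0,0],[0,0,0],0.0],[[-0.002,0,0],[0,0,0],0.0]]'
```

```text
clock: 24.7
tool_pos: [512.0, -5.8, 58.6]
tcp_rot: [-0.466, -3.107, 0.0]
ft_force: [-3.3, 0.5, -1.4]
gripper_width: 0.007
grip_force: 1.6
```

```bash
python3 -m handwheel '[[[-0.002,0,0],[0,0,0],0.0],[[-0.002,0,0],[0,0,0],0.0],[[-0.002,0,0],[0,0,0],0.0]]'
```

```text
clock: 25.0
tool_pos: [515.0, -6.7, 58.6]
tcp_rot: [-0.464, -3.102, 0.002]
ft_force: [-14.7, 2.5, 11.1]
gripper_width: 0.003
grip_force: 7.7
```

```bash
python3 -m handwheel '[[[-0.002,0,0],[0,0,0],0.0],[[-0.002,0,0],[0,0,0],0.0]]'
```

```text
clock: 25.2
tool_pos: [514.9, -6.6, 58.1]
tcp_rot: [-0.461, -3.096, 0.003]
ft_force: [-25.4, 5.3, 18.6]
gripper_width: 0.008
grip_force: 12.6
```

```bash
python3 -m handwheel '[[[-0.002,0,0],[0,0,0],0.0],[[-0.001,0,0],[0,0,0],0.0]]'
```

```text
clock: 25.4
tool_pos: [514.9, -6.6, 57.8]
tcp_rot: [-0.459, -3.091, 0.005]
ft_force: [-30.1, 5.7, 24.5]
gripper_width: 0.004
grip_force: 15.8
```

```bash
python3 -m handwheel '[[[-0.001,0,0],[0,0,0],0.0],[[-0.001,0,0],[0,0,0],0.0]]'
```

```text
clock: 25.6
tool_pos: [514.9, -6.5, 57.6]
tcp_rot: [-0.457, -3.089, 0.005]
ft_force: [-35.5, 8.1, 27.8]
gripper_width: 0.004
grip_force: 18.3
```

The force rises to 35 N with no more motion, so the carriage is at its stop. I back off, lift, and check.

```bash
python3 -m handwheel '[[[0.003,0,0],[0,0,0],0.0],[[0.004,0,0],[0,0,0],0.0],[[0.008,0,0],[0,0,0],0.0],[[0.02,0,0],[0,0,0],0.0],[[0.03,0,0],[0,0,0],0.0],[[0.03,0,-0.02],[0,0,0],0.0],[[0,0,-0.045],[0,0,0],0.0],[[0,0,-0.045],[0,0,0],0.0],[[0,0,-0.045],[0,0,0],0.0],[[0,0,0],[0,0,0],0.0],[[0,0,0],[0,0,0],0.0]]'
python3 -m handwheel '[[[-0.01,-0.04,0],[0,0,0],0.0],[[-0.01,-0.04,0],[0,0,0],0.0],[[-0.01,-0.04,0],[0,0,0],0.0],[[-0.01,-0.04,0],[0,0,0],0.0],[[-0.01,-0.04,0],[0,0,0],0.0],[[0,0,0],[0,0,0],0.0],[[0,0,0],[0,0,0],0.0],[[0,0,0],[0,0,0],0.0]]'
python3 - <<'E'
from h import *
np.set_printoptions(precision=1,suppress=True)
s=cap('side');t=cap('top')
a=s['img'][130:230,190:290];b=t['img'][130:250,230:350]
cv2.imwrite('pics/c6.png',np.hstack([cv2.resize(a,(400,400),interpolation=cv2.INTER_CUBIC),cv2.resize(b,(400,400))]))
p=proj(s,[[650,-53,154]])[0]
for th in(195,225,236):
    c=blob(s['img'],*p,th)
    if c is not None: print(th,rect(onz(s,c,154)))
g=t['img'].mean(2);y,x=np.where(g[195:235,258:300]<60);print('tab',onz(t,[[x.mean()+258,y.mean()+195]],70),len(x)); y,x=np.where(t['img'].mean(2)[222:245,255:285]<60); print(len(x))
E
```

```text
clock: 26.7
tool_pos: [437.5, 17.1, 215.1]
tcp_rot: [0.468, 3.101, -0.002]
ft_force: [0.7, -0.4, -0.3]
gripper_width: 0.004
grip_force: 0.0
clock: 27.5
tool_pos: [424.5, -186.7, 213.1]
tcp_rot: [-0.463, -3.107, -0.001]
ft_force: [0.5, 1.0, -0.6]
gripper_width: 0.003
grip_force: 0.0
195 [652.1 -53.1  90.5  61.3  69.5]
225 [651.7 -52.3  87.5  57.8  69.7]
236 [652.  -53.8  52.1  35.8  69.9]
tab [[523.8 -14.   70. ]] 54
0
```

View pics/c6.png

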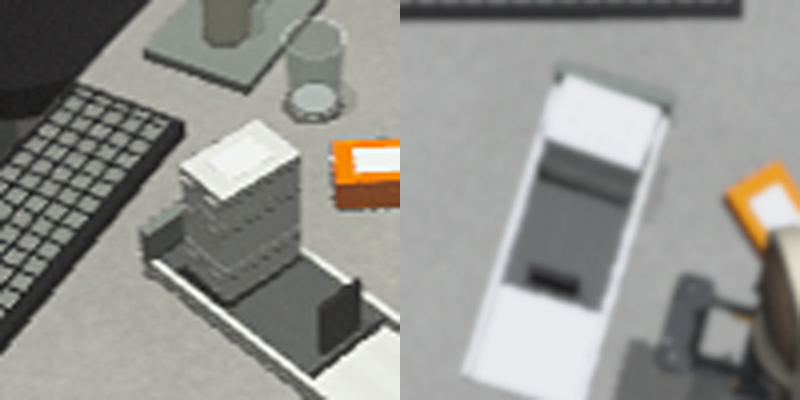

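The column stands square at the far end: the top face is at (652,-53), it moved 59 mm, and its yaw is unchanged. The tab is at about (286,212) in top and the gripper is clear. I hand the job in.

```bash
python3 -c "from workcell import job; print(job.close_job())"
```

```text
the job is handed in; nothing more can be done
None
```

I stacked the deep case and then the shallow case on the base case and pushed the carriage until it hit its stop (35 N, no further motion). In the last picture the column stood square and the gripper was clear; I handed the job in at about 28 s, and no verdict came back.

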